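# Turn the loudspeaker's woofer until its flat faces the tweeter

### The job

The loose woofer in the loudspeaker lying on its back has to be turned before it is screwed down: nudge its metal frame round by the edge until the straight side of the frame squarely faces the tweeter. The screwdriver and the open tin of screws that were left on the loudspeaker are in the way: lay the screwdriver flat and set the tin down gently, kept upright, in the grey tray. Never touch or drop anything on the woofer's cone or the tweeter's dome, and leave everything else on the table and in the tray where it is.

Things in the scene. Friction and masses are not known exactly. Their poses are not given: they have to be found in the camera images.
- speaker: Wooden loudspeaker on its back, fixed: 220 mm (its x) by 320 mm (its y), 110 mm high. Origin on the table under the woofer's axis. Its top face is the baffle: x -110 to 110, y -105 to 215 mm. The tweeter, a round dark 94 mm plate flush in the baffle, has its axis at x = 0, y = 132 mm: +y points from the woofer's axis to the tweeter's.
- woofer: Woofer loose in its cut-out: bare grey cast-metal ring frame, 166 mm across, 8 mm proud of the baffle, one side cut straight (the flat). Origin on its axis at the baffle's surface; +y points to the flat. Turns either way, without limit, about its vertical axis; cannot shift or lift out. Stiff (0.2 N m: about 6 N against the flat 34 mm from its middle); stays where left.
- flat_mid (a point): Middle of the frame's flat: on its upright face, 68 mm from the woofer's axis, 4 mm above the baffle (half-way up the frame). The flat is 95 mm long, along this point's x; +y is its outward normal. Starts at least 40 degrees from facing the tweeter, either way.
- cone: Fragile woofer cone with its raised rubber surround: everything inside 58 mm from the woofer's axis, up to 7 mm above the baffle, dished lower inside 48 mm. Origin on the woofer's axis level with the baffle. Must not be touched by anything.
- dome: Fragile tweeter dome, 28 mm diameter, 9 mm high, in the middle of the tweeter plate; origin at its foot on the tweeter's axis, level with the baffle. Must not be touched.
- screwdriver_mid (a point): Half-way along the axis of a 130 mm screwdriver lying on the baffle beside the tweeter, roughly along the speaker's y, 13 mm above what it lies on. +x points to the blade. The black handle, 26 mm thick, runs from 65 mm behind this point up to it, then a 6 mm steel shaft. Its weight (about 70 g) is mostly in the handle: grip about 30 mm behind this point.
- screwdriver_tip (a point): Tip of the blade of that screwdriver, on its axis, 65 mm ahead of the middle.
- screwdriver_butt (a point): Butt end of its handle, on its axis, 65 mm behind the middle.
- tin_mid (a point): Centre (half-way up) of an open steel tin of screws, 44 mm diameter, 40 mm high, standing on the baffle beside the tweeter; z is up. About 120 g. Keep it upright.
- tray: Shallow open grey plastic tray standing on the table, fixed: 240 mm (its x) by 180 mm (its y), 30 mm high, walls and floor 5 mm thick. Origin at the centre of its underside. Stands to the robot's left or right of the loudspeaker. A roll of tape lies in its +x, +y corner.
- meter_case: Closed black instrument case 200 x 150 x 45 mm, fixed on the table, on the other side of the loudspeaker from the tray. Origin under its centre.
- tape: Roll of black tape, 56 mm diameter, 19 mm high, lying in the tray; leave it. Origin under its centre.
- solder_reel: Reel, 56 mm diameter, 40 mm high, standing at the front left; leave it. Origin under its centre.
- pliers: Pliers about 165 mm long lying at the front right; leave them. Origin under the middle.
- brush: Flat brush 170 mm long lying at the back in the middle; leave it. Origin under its middle.
Not all that is in view belongs to the job. What is shaped like the part that bears tin_mid but brown or yellow is not meant. Of the things shaped like the part that bears screwdriver_mid, the black one is meant.

How it is judged:
At the end, for the whole second after the job is handed in: The flat's middle is within 5 mm (about 4 degrees) of the line from the woofer's axis to the tweeter, on the tweeter's side, and the woofer is still; the screwdriver lies flat on the tray floor, both ends inside its walls; the tin stands upright on the tray floor, inside its walls (x of flat_mid in the frame of speaker between -0.005 and 0.005 m and y of flat_mid in the frame of speaker above 0.06 m and angular speed of woofer below 0.05 rad/s and x of screwdriver_butt in the frame of tray between -0.117 and 0.117 m and y of screwdriver_butt in the frame of tray between -0.087 and 0.087 m and z of each of screwdriver_butt, screwdriver_tip in the frame of tray below 0.028 m and x of screwdriver_tip in the frame of tray between -0.117 and 0.117 m and y of screwdriver_tip in the frame of tray between -0.087 and 0.087 m and x of tin_mid in the frame of tray between -0.096 and 0.096 m and y of tin_mid in the frame of tray between -0.066 and 0.066 m and z of tin_mid in the frame of tray below 0.031 m and angle between tin_mid's own z axis and vertical below 0.1 rad); the robot touches nothing.
It fails at once if the woofer's cone is touched (contact force between cone and anything else above 1 N).
It fails at once if the tweeter's dome is touched (contact force between dome and anything else above 1 N).
It fails at once if the tin is tipped by more than 30 degrees (angle between tin_mid's own z axis and vertical above 0.52 rad).
It fails at once if the tin is let fall into the tray from more than 15 mm (z of tin_mid in the frame of tray between 0.042 and 0.115 m and contact force between tin and anything else below 0.02 N).
It fails at once if another thing on the table or in the tray is shifted by more than 20 mm (distance of any of tape, multimeter, spray_can, solder_reel, pliers, brush, solder_pump from where it was at the start of the episode above 0.02 m).
It also fails if it takes over 72 s, if anything falls off the work surface, if the arm or the gripper's body presses on something with over 40 N, if the wrist force passes 120 N, or if a joint passes its speed limit or range.

### The arm

A 7-joint arm with a two-finger parallel gripper is mounted at the origin on the work surface. World frame = base frame: x ahead of the robot, y to its left, z up, the work surface at z = 0. Lengths are in m, angles in rad, forces in N, time in s.
With the tool pointing down it reaches from about 0.4 to 0.85 m from the base axis. Payload 4.5 kg.
Tool frame: the origin (TCP) lies midway between the tips of the shut fingers; the grasp point (between the pads) lies 19 mm behind it; z points along the fingers, y is the direction in which the jaws open and shut (so a half turn about z gives the same grasp; the last joint's range is limited). The gripper opens to 88 mm and grips with 3 to 60 N. Pads are 18 mm wide; open, the fingers measure 123 mm over their backs; the gripper's body (75 mm by 187 mm) begins 45 mm behind the grasp point.
Start: joints at [-1.226, 0.689, -0.195, 1.565, 0.157, 0.902, -0.215], TCP at [0.191, 0.595, 0.239] pointing down, gripper open.
Joint ranges: [-3.01, 3.01], [-0.46, 2.08], [-1.47, 1.51], [0.13, 2.56], [-1, 4.14], [0.04, 2.09], [-2.66, 2.66]. Speed limits (rad/s): [2.57, 2.57, 3.14, 3.14, 3.14, 3.14, 3.14].

### API

Orientations are given as a rotation vector (axis times angle).
In Python, from bench import r, snapshot gives the robot as it stands.
- The arm moves only by the shell command python3 -m crank 'ROWS' [OPENING] [FORCE]. ROWS is JSON, a list that holds one entry, the list of rows, each a list of 6 numbers: the shift along the tool's x, y, z in cm, then the turn, a rotation vector about the tool's x, y, z in units of 10 degrees (1.0 is 10 degrees). In form: [[[x, y, z, rx, ry, rz], ...]]. A call has 1 to 8 rows; each row shifts and turns the commanded pose from where the row before left it, along the tool's axes as they then stand; what a row does not reach is not made up. A row lasts 1/8 s, in which the tool goes at most 62.5 mm and 10.7 degrees, less where a joint would pass 70% of its speed; a pose out of reach is approached as far as the arm can. A call with a gripper value outside its range is refused whole. OPENING is the finger opening in cm, from 0 to 8.81, set as the call begins (- or left out, the last holds). The fingers move at their own pace and stop on an object; FORCE is the grip in N (left out, the last holds). Time passes only in rows, so rows that do not move let the fingers close. It gives the time, the measured TCP pose, the force and the opening at its end, in the units of the state.
- r.observe(): the state, without advancing time (a new reading comes with each control period).
- snapshot(name): name is "side" or "top" or "wrist"; returns a dict with "pixels" (384x512x3 uint8, red, green, blue), "z_map" (384x512 float32, m along the optical axis (not along the pixel's ray), 0 where there is no reading), "intrinsics" (3x3 intrinsics, pixels), "extrinsics" (4x4, takes a point from camera to world coordinates); the wrist camera has in their place "hand_eye" (4x4, takes a point from camera to tool coordinates, whose origin is the TCP and whose axes are the flange's). Camera axes: x right, y up, looking along -z (the intrinsics and any distortion apply to the point x, -y, -z); pixel columns grow to the right and rows downward; lengths in m; the calibration is good to about 2 mm. A picture is of the moment at which its call begins: read the wrist's pose just before it.
- r.job_done(): hands the job in, once; it reports no verdict.
The state is a dict: "time": time; "joint_pos": joint angles; "qd": joint speeds; "effort": joint torques, N m; "ee_pos": TCP position; "tcp_rot": TCP orientation; "ft_force": force on the tool from outside, world axes, zero at the start; "wrist_torque": the same for the moment, N m; "gripper_width": finger opening in m.
Only numpy, scipy, OpenCV 4.12 (cv2) and the standard library are available. Lean on these libraries where they do the work, as an engineer would, in place of code of your own. Each camera call takes 0.05 s, during which the arm holds its last target.

## Working session

There is one attempt and no reset: what is moved stays moved. The work goes in short steps, Python scripts to look and compute and a shell command to move; the robot and the scene stay as the last step left them, time stands still between calls to the robot, and variables do not carry over. Pictures are saved under pics/ and viewed, and the job is handed in when it is done.

```bash
ls; mkdir -p pics; python3 - <<'E'
from bench import r, snapshot
import cv2, numpy as np
print(r.observe())
for n in ("side","top"):
    s=snapshot(n); print(n, s["intrinsics"].tolist(), s["extrinsics"].round(4).tolist(), [k for k in s])
    cv2.imwrite(f"pics/{n}0.png",cv2.resize(s["pixels"][:,:,::-1],(800,600),interpolation=cv2.INTER_CUBIC))
    np.savez(f"{n}0.npz",**{k:v for k,v in s.items()})
E
```

```text
pics
{'time': 0.0, 'joint_pos': array([-1.22619111,  0.68998818, -0.19450788,  1.56632009,  0.15730988,
        0.9024793 , -0.21506698]), 'qd': array([-0.00057192, -0.00035328, -0.00113301,  0.00024692, -0.00118993,
       -0.00030133, -0.00047256]), 'effort': array([-8.28533830e-04, -5.27567160e+01, -1.26691125e+00, -1.53437126e+01,
       -5.25531534e-02,  6.44589352e-03,  1.68707616e-04]), 'ee_pos': array([0.19100383, 0.5944524 , 0.23791363]), 'tcp_rot': array([-4.86047057e-01, -3.10362129e+00,  2.82306771e-03]), 'ft_force': array([ 0.16059976, -0.60857764,  0.37585771]), 'wrist_torque': array([-0.00988063, -0.0124738 , -0.04921812]), 'gripper_width': 0.08830595423921705}
side [[453.6620017592379, 0.0, 259.15931659050256], [0.0, 453.6620017592379, 186.89625113816732], [0.0, 0.0, 1.0]] [[0.8739, 0.3334, -0.3539, 0.0711], [-0.4857, 0.5656, -0.6665, -0.7867], [-0.0221, 0.7543, 0.6562, 0.9299], [0.0, 0.0, 0.0, 1.0]] ['pixels', 'z_map', 'intrinsics', 'extrinsics']
top [[401.0586789459248, 0.0, 248.69997017750228], [0.0, 401.0586789459248, 188.9878541907433], [0.0, 0.0, 1.0]] [[0.0243, 0.9898, -0.1401, 0.3406], [-0.9995, 0.0266, 0.0144, 0.0939], [0.0179, 0.1397, 0.99, 1.3114], [0.0, 0.0, 0.0, 1.0]] ['pixels', 'z_map', 'intrinsics', 'extrinsics']
```

View pics/top0.png

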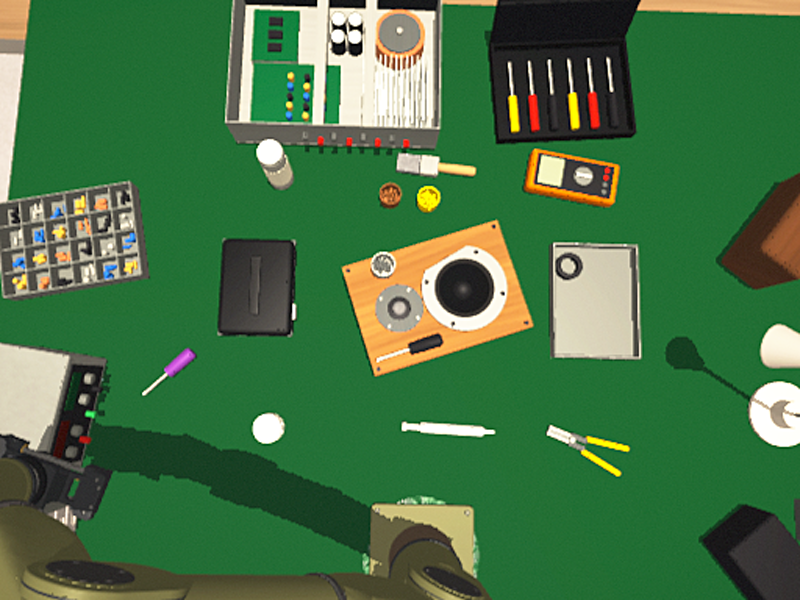

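View pics/side0.png

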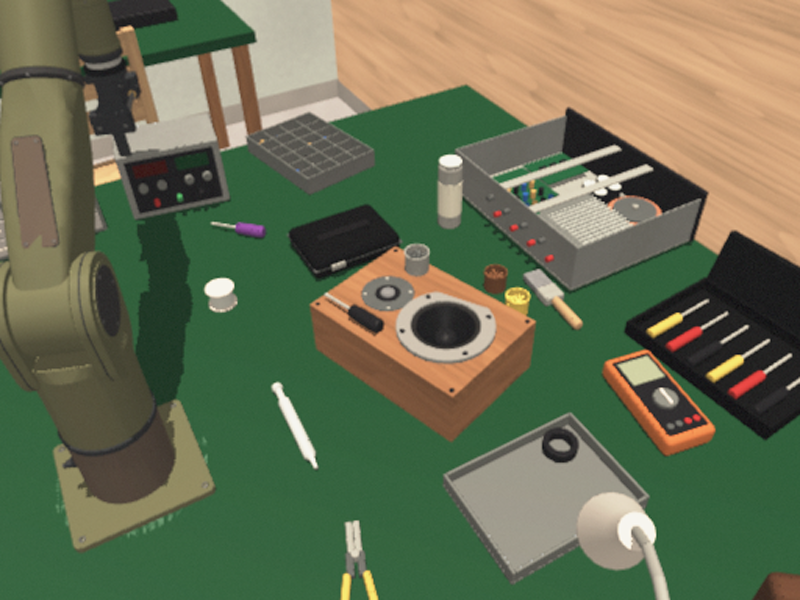

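Top view (800x600): the steel tin is at (383,264) on the baffle. The brown (390,194) and yellow (428,197) tins on the table are decoys. The black screwdriver is on the baffle with its butt at about (441,340) and tip at about (378,360). The purple one at (170,372) and those in the case are not meant. The tray is at (595,300) on the robot's right, with the tape at (568,266). Next I'll zoom in.

```bash
cat > h.py <<'E'
import numpy as np, cv2
from scipy.spatial.transform import Rotation as R
def load(n):
    d=np.load(n); return {k:d[k] for k in d}
def ray(s,u,v,E=None):
    K=s["intrinsics"]; E=s["extrinsics"] if E is None else E
    d=np.array([(u-K[0,2])/K[0,0],-(v-K[1,2])/K[1,1],-1.0]); return E[:3,3],E[:3,:3]@d
def atz(s,u,v,z,E=None):
    o,d=ray(s,u,v,E); return o+d*(z-o[2])/d[2]
def dep(s,u,v,E=None):
    o,d=ray(s,u,v,E); return o+d*s["z_map"][int(round(v)),int(round(u))]
def crop(s,u0,v0,w,h,k,name):
    c=s["pixels"][v0:v0+h,u0:u0+w,::-1]
    cv2.imwrite(name,cv2.resize(c,None,fx=k,fy=k,interpolation=cv2.INTER_CUBIC))
E
python3 - <<'E'
from h import *
s=load("top0.npz"); crop(s,215,135,130,110,6,"pics/t0c.png"); crop(s,345,150,70,85,7,"pics/t0tray.png")
E
```

```text
(no output)
```

View pics/t0c.png

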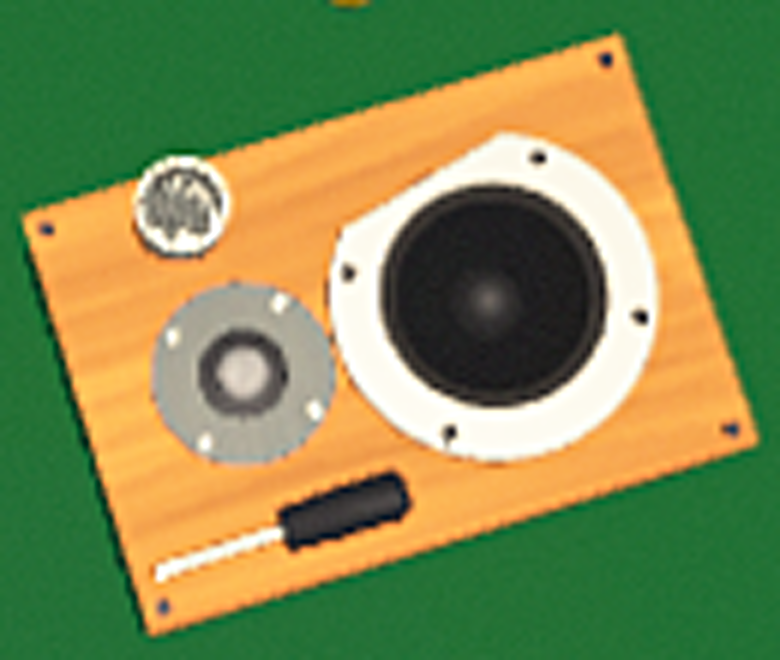

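View pics/t0tray.png

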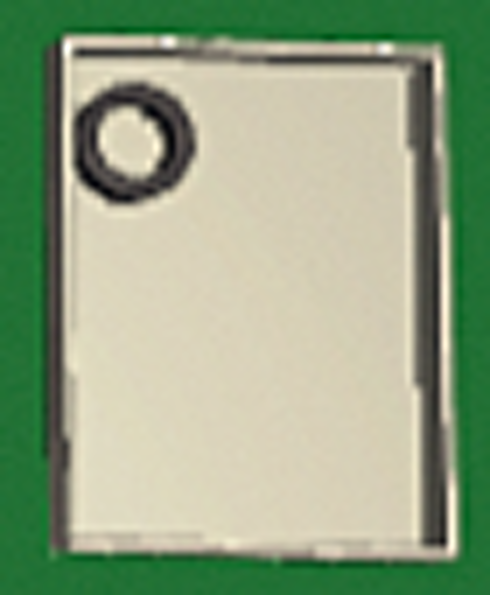

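Zoomed crop (6x): baffle corners at (22,215), (620,35), (757,440), (148,633). The flat's ends are at (344,230) and (505,135), facing up-left, roughly 75° from the tweeter at (243,373). The tin is at (183,206), the black screwdriver's butt at (409,492) and its tip at (156,574).

```bash
python3 - <<'E'
from h import *
s=load("top0.npz")
f=lambda x,y,z:atz(s,215+(x-2.5)/6,135+(y-2.5)/6,z)
g=lambda x,y,z:atz(s,345+(x-3)/7,150+(y-3)/7,z)
C=np.array([f(x,y,.11) for x,y in [(22,215),(620,35),(757,440),(148,633)]]); print("corners",C.round(4).tolist())
print("edges",[np.linalg.norm(C[i]-C[i-1]).round(4) for i in range(4)])
# order: left-top = (-?): tweeter side corners: C0,C3 ; +y dir = from C1->C0
yd=(C[0]-C[1]+C[3]-C[2])[:2]; xd=(C[0]-C[3]+C[1]-C[2])[:2]
yaw=np.arctan2(yd[1],yd[0])-np.pi/2; print("yaw y",np.degrees(yaw),"x",np.degrees(np.arctan2(xd[1],xd[0])))
Rm=np.array([[np.cos(yaw),-np.sin(yaw)],[np.sin(yaw),np.cos(yaw)]])
o=C[:,:2].mean(0)-Rm@[0,.055]; print("origin",o)
L=lambda p:(Rm.T@(p[:2]-o)).round(4)
tw=f(243,373,.115); print("tweeter",tw,L(tw)); w=f(494,298,.118);print("woofer",w,L(w))
a,b=f(344,230,.118),f(505,135,.118); m=(a+b)/2;print("flat ends",L(a),L(b),"mid",L(m),np.linalg.norm(a-b), "ang from +y", np.degrees(np.arctan2(-L(m)[0],L(m)[1])), np.degrees(np.arctan2(*(-(L(b)-L(a))[::-1]))))
t=f(183,206,.15); print("tin",t,L(t))
bu,ti=f(409,492,.123),f(156,574,.123); print("butt",bu,"tip",ti,np.linalg.norm(bu-ti),L(bu),L(ti),np.degrees(np.arctan2(*(ti-bu)[:2][::-1])))
T=np.array([g(x,y,.03) for x,y in [(62,38),(440,48),(455,555),(55,550)]]); print("tray",T.round(4).tolist(),T.mean(0),[np.linalg.norm(T[i]-T[i-1]).round(4) for i in range(4)])
print("tape",g(135,143,.019))
# depth checks
for n,(x,y) in dict(baf=(90,300),frame=(580,420),tin=(183,206),shaft=(220,553),handle=(345,510)).items():
    print(n,dep(s,215+(x-2.5)/6,135+(y-2.5)/6).round(4))
E
```

```text
corners [[0.5651, 0.1705, 0.11], [0.6678, -0.1335, 0.11], [0.4604, -0.2027, 0.11], [0.3566, 0.1008, 0.11]]
edges [np.float64(0.2199), np.float64(0.3209), np.float64(0.2186), np.float64(0.3208)]
yaw y 18.769066480260232 x 18.452759001289948
origin [ 0.53015105 -0.06831788]
tweeter [0.48683756 0.05678986 0.115     ] [-0.0008  0.1324]
woofer [ 0.52779347 -0.06850501  0.118     ] [-0.0023  0.0006]
flat ends [0.0531 0.0621] [ 0.0755 -0.0311] mid [0.0643 0.0155] 0.09586971801343441 ang from +y -76.44698780551778 103.51433278655801
tin [0.56432048 0.08915627 0.15      ] [0.083  0.1381]
butt [ 0.42875311 -0.02641468  0.123     ] tip [0.38525008 0.09760262 0.123     ] 0.1314260423532257 [-0.0825  0.0723] [-0.0838  0.2037] 109.32995080824963
tray [[0.6438, -0.2656, 0.03], [0.644, -0.4439, 0.03], [0.4067, -0.4434, 0.03], [0.4044, -0.2594, 0.03]] [ 0.5247262  -0.35307923  0.03      ] [np.float64(0.2394), np.float64(0.1783), np.float64(0.2373), np.float64(0.184)]
tape [ 0.59679799 -0.30255701  0.019     ]
baf [0.5218 0.1345 0.1145]
frame [ 0.4677 -0.1126  0.1146]
tin [0.5656 0.0891 0.1435]
shaft [0.3963 0.0664 0.1227]
handle [0.4184 0.0059 0.1327]
```

```bash
cat >> h.py <<'E'
def pose():
    from bench import r
    o=r.observe(); return np.array(o["ee_pos"]),R.from_rotvec(o["tcp_rot"]).as_matrix(),o
def go(p,yaw=None):
    """shift (tool cm, from present axes) to p; yaw = wanted world angle deg of tool y (mod 180)"""
    P,M,o=pose(); d=M.T@(np.array(p)-P)*100
    y=np.degrees(np.arctan2(M[1,1],M[0,1]))
    print("t %.2f TCP %s tooly %.1f tilt %s shift_cm %s"%(o["time"],P.round(4),y,M[:2,2].round(4),d.round(2)),end=" ")
    if yaw is not None:
        a=(yaw-y+90)%180-90; print("rz units %.2f (shift after turn: %s)"%(-a/10,(R.from_rotvec([0,0,np.radians(a)]).as_matrix()@M).T.__matmul__(np.array(p)-P).round(4)*100), "j7 %.2f"%o["joint_pos"][6],end="")
    print()
E
python3 - <<'E'
from h import *
go([.417,.007,.24],19.3)
E
```

```text
t 0.10 TCP [0.191  0.5945 0.238 ] tooly 72.2 tilt [-0.0004 -0.0016] shift_cm [-39.48 -49.03  -0.11] rz units 5.29 (shift after turn: [-62.92   1.91  -0.19]) j7 -0.22
```

```bash
python3 -m crank '[[[0,0,0,0,0,0.9],[0,0,0,0,0,1],[0,0,0,0,0,1],[0,0,0,0,0,1],[0,0,0,0,0,1],[0,0,0,0,0,0.4],[0,0,0,0,0,0]]]' 5 && python3 -m crank '[[[-3,0.1,0,0,0,0],[-5,0.2,0,0,0,0],[-5,0.2,0,0,0,0],[-5,0.2,0,0,0,0],[-5,0.2,0,0,0,0],[-5,0.2,0,0,0,0],[-5,0.2,0,0,0,0],[-5,0.2,0,0,0,0]]]'; python3 - <<'E'
from h import *
go([.417,.007,.24],19.3)
E
```

```text
time: 0.98
ee_pos: [0.1909, 0.5948, 0.2383]
tcp_rot: [1.818, 2.561, -0.001]
ft_force: [-1.3, -1.3, -0.4]
gripper_width: 0.0505
time: 1.98
ee_pos: [0.3308, 0.2397, 0.2388]
tcp_rot: [1.817, 2.562, 0.001]
ft_force: [1.0, 0.1, 0.1]
gripper_width: 0.0503
t 1.98 TCP [0.3308 0.2397 0.2388] tooly 19.3 tilt [0.0005 0.0005] shift_cm [-24.82   0.44  -0.12] rz units 0.00 (shift after turn: [-24.82   0.45  -0.12]) j7 -0.39
```

Good tracking. I'll stop just short so the wrist camera can see the scene.

```bash
python3 -m crank '[[[-5,0.1,0,0,0,0],[-5,0.1,0,0,0,0],[-5,0.1,0,0,0,0],[-5,0.1,0,0,0,0],[-4,0,0,0,0,0],[-0.8,0,0,0,0,0],[0,0,0,0,0,0],[0,0,0,0,0,0]]]'; python3 - <<'E'
from h import *
from bench import snapshot
P,M,o=pose(); s=snapshot("wrist"); print(s["hand_eye"].round(4).tolist())
T=np.eye(4);T[:3,:3]=M;T[:3,3]=P; E=T@s["hand_eye"]
np.savez("w1.npz",extrinsics=E,**{k:s[k] for k in("pixels","z_map","intrinsics")})
cv2.imwrite("pics/w1.png",cv2.resize(s["pixels"][:,:,::-1],(800,600)))
go([.417,.007,.24],19.3)
E
```

```text
time: 2.98
ee_pos: [0.4151, 0.0098, 0.2387]
tcp_rot: [-1.816, -2.563, -0.001]
ft_force: [0.3, 0.5, -0.1]
gripper_width: 0.0502
[[0.0007, 0.951, 0.3091, 0.0805], [1.0, -0.0008, 0.0002, 0.0009], [0.0004, 0.3091, -0.951, -0.1462], [0.0, 0.0, 0.0, 1.0]]
t 3.02 TCP [0.4152 0.0098 0.2387] tooly 19.4 tilt [-0.0003  0.0007] shift_cm [-0.32  0.08 -0.13] rz units 0.01 (shift after turn: [-0.32  0.08 -0.13]) j7 0.18
```

View pics/w1.png

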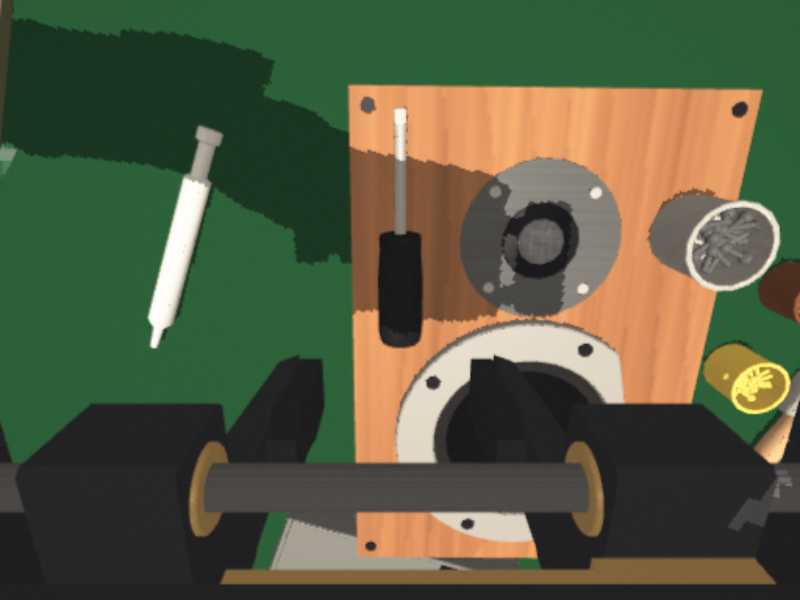

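Wrist view: the black screwdriver is on the baffle, tip (400,108), handle (400,235) to (400,346), tweeter (541,240). The grey tin is at (733,245) on the baffle, and the brown and yellow tins stand beyond it on the table, so both targets are confirmed. Next I'll refine the measurements.

```bash
python3 - <<'E'
from h import *
s=load("w1.npz"); f=lambda x,y,z:atz(s,(x+.5)*.64-.5,(y+.5)*.64-.5,z)
tip=f(400,108,.123);bu=f(400,345,.126);hs=f(400,233,.123)
print("tip",tip,"butt",bu,"handle start",hs,np.linalg.norm(tip-bu),np.degrees(np.arctan2(*(tip-bu)[:2][::-1])))
print("tweeter",f(541,240,.11)," dome depth",dep(s,541*.64,240*.64))
print("corners",f(350,86,.11),f(762,91,.11))
print("tin rim",f(733,245,.15), f(690,245,.15),f(779,245,.15))
print("flat end",f(624,403,.118),f(612,343,.118),"baffle d",dep(s,430*.64,200*.64),dep(s,640*.64,150*.64))
E
```

```text
tip [0.38651057 0.09960767 0.123     ] butt [ 0.43037819 -0.02394465  0.126     ] handle start [0.40819021 0.0385798  0.123     ] 0.13114321424700193 109.54755619506953
tweeter [0.48819582 0.0597167  0.11      ]  dome depth [0.48553346 0.06038576 0.11801217]
corners [0.35768517 0.10175581 0.11      ] [0.56521928 0.17226968 0.11      ]
tin rim [0.56553775 0.09316652 0.15      ] [0.54523834 0.08601082 0.15      ] [0.58725111 0.10082065 0.15      ]
flat end [ 0.57921806 -0.01789501  0.118     ] [0.55279405 0.01679091 0.118     ] baffle d [0.41900051 0.05978818 0.11075177] [0.51838754 0.1236947  0.11066827]
```

```bash
python3 -m crank '[[[0,0.25,2,0,0,0],[0,0,3,0,0,0],[0,0,3,0,0,0],[0,0,2,0,0,0],[0,0,1.5,0,0,0],[0,0,1,0,0,0],[0,0,0,0,0,0]]]' 5; python3 -m crank '[[[0,0,0,0,0,0],[0,0,0,0,0,0],[0,0,0,0,0,0],[0,0,0,0,0,0],[0,0,0,0,0,0]]]' 0 25; python3 -m crank '[[[0,0,-1,0,0,0],[0,0,-2,0,0,0],[0,0,-2,0,0,0],[0,0,0,0,0,0]]]'; python3 - <<'E'
from h import *
from bench import snapshot
P,M,o=pose(); s=snapshot("wrist")
cv2.imwrite("pics/w2.png",cv2.resize(s["pixels"][:,:,::-1],(800,600)))
go([.465,-.383,.16],0)
E
```

```text
time: 3.9
ee_pos: [0.4176, 0.0098, 0.1134]
tcp_rot: [-1.818, -2.561, 0.001]
ft_force: [-0.9, -0.5, -0.1]
gripper_width: 0.0498
time: 4.53
ee_pos: [0.4181, 0.0091, 0.114]
tcp_rot: [1.82, 2.56, 0.001]
ft_force: [-0.6, 0.9, 6.0]
gripper_width: 0.0246
time: 5.03
ee_pos: [0.4186, 0.0091, 0.1649]
tcp_rot: [1.819, 2.559, 0.003]
ft_force: [0.8, -0.6, -0.9]
gripper_width: 0.024
t 5.08 TCP [0.4182 0.009  0.1641] tooly 19.2 tilt [0.0014 0.0002] shift_cm [-38.57  -8.46   0.41] rz units 1.92 (shift after turn: [-39.2    4.68   0.43]) j7 0.17
```

View pics/w2.png

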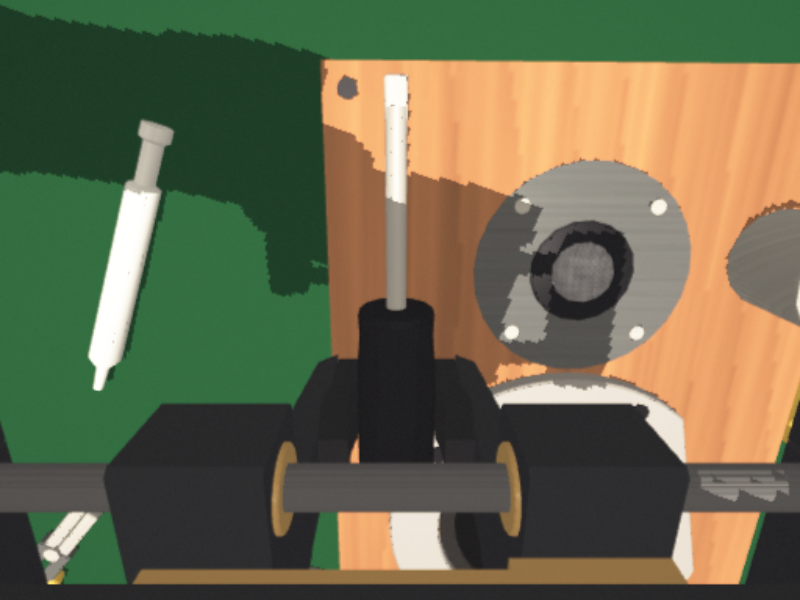

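```bash
python3 -m crank '[[[0,0,0,0,0,0.9],[-2,0,0,0,0,1.02],[-4,0,0,0,0,0],[-5,0,0,0,0,0],[-5,0.3,0,0,0,0],[-5,1,0,0,0,0],[-5,1,0,0,0,0],[-5,1,0,0,0,0]]]'; python3 - <<'E'
from h import *
go([.465,-.383,.08],0)
E
```

```text
time: 6.08
ee_pos: [0.4539, -0.3019, 0.1625]
tcp_rot: [-2.22, -2.22, 0.0]
ft_force: [0.5, 0.4, -1.2]
gripper_width: 0.0245
t 6.08 TCP [ 0.4539 -0.3019  0.1625] tooly -0.0 tilt [-0.0016  0.0013] shift_cm [-8.12  1.12  8.24] rz units -0.00 (shift after turn: [-8.12  1.12  8.24]) j7 0.46
```

```bash
python3 -m crank '[[[-4,0.6,0,0,0,0],[-3,0.5,1,0,0,0],[-1.1,0,3,0,0,0],[0,0,3,0,0,0],[0,0,2,0,0,0],[0,0,0,0,0,0]]]'; python3 - <<'E'
from h import *
from bench import snapshot
go([.465,-.383,.01],0)
s=snapshot("wrist")
cv2.imwrite("pics/w3.png",cv2.resize(s["pixels"][:,:,::-1],(800,600)))
s=snapshot("top"); np.savez("top1.npz",**s); crop(s,215,125,220,130,3.6,"pics/t1.png")
E
```

```text
time: 6.82
ee_pos: [0.4637, -0.3803, 0.0711]
tcp_rot: [-2.217, -2.218, 0.001]
ft_force: [0.8, 0.6, -0.4]
gripper_width: 0.0241
t 6.83 TCP [ 0.4637 -0.3803  0.0711] tooly 0.0 tilt [-0.0044  0.0034] shift_cm [-0.29  0.16  6.1 ] rz units 0.00 (shift after turn: [-0.29  0.16  6.1 ]) j7 0.55
```

View pics/w3.png

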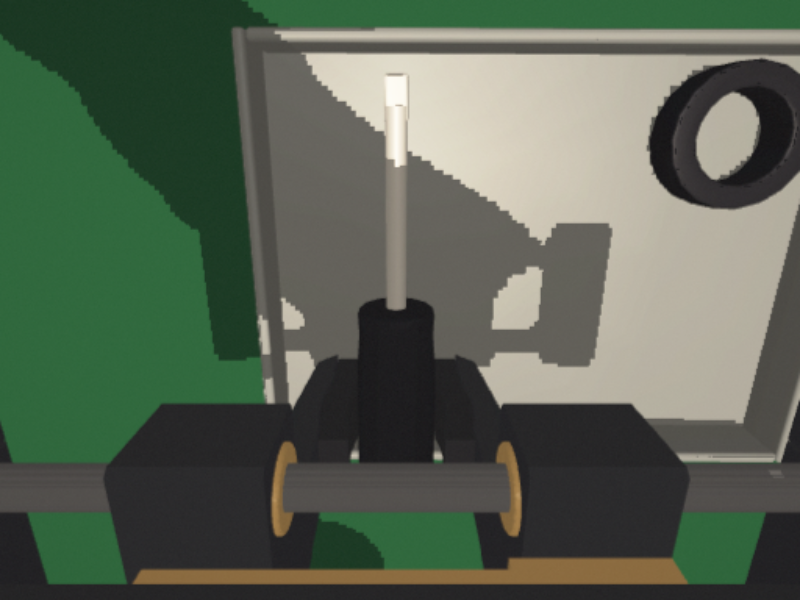

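View pics/t1.png

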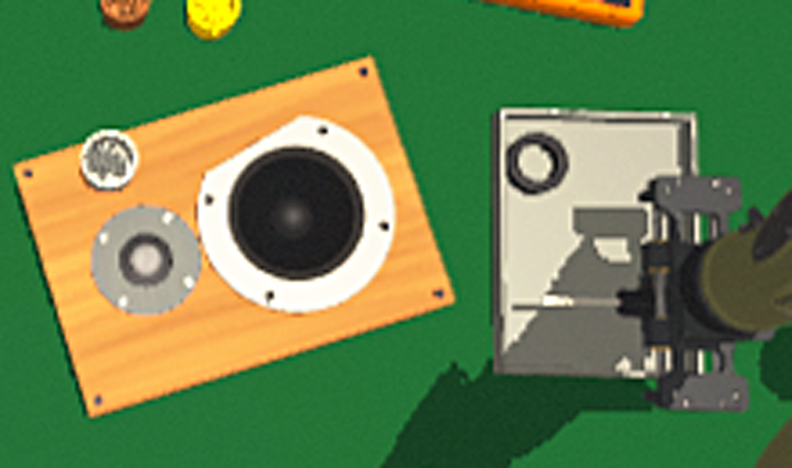

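The screwdriver is held level over the tray (tip at (397,80), tape at (735,135), well clear). Lowering it now.

```bash
python3 -m crank '[[[0,0.1,2,0,0,0],[0,0,2,0,0,0],[0,0,1,0,0,0],[0,0,0.5,0,0,0],[0,0,0.4,0,0,0],[0,0,0,0,0,0],[0,0,0,0,0,0]]]'; python3 -c "
from h import *
go([.465,-.383,.01],0)"
```

```text
time: 7.8
ee_pos: [0.4666, -0.3818, 0.0151]
tcp_rot: [2.221, 2.221, 0.0]
ft_force: [0.3, -0.5, -0.3]
gripper_width: 0.0243
t 7.80 TCP [ 0.4666 -0.3818  0.0151] tooly -0.0 tilt [ 0.0006 -0.0004] shift_cm [-0.12 -0.16  0.51] rz units -0.00 (shift after turn: [-0.12 -0.16  0.51]) j7 0.54
```

```bash
python3 -m crank '[[[0,0,0.3,0,0,0],[0,0,0.2,0,0,0],[0,0,0,0,0,0]]]'; python3 -m crank '[[[0,0,0.1,0,0,0],[0,0,0.1,0,0,0],[0,0,0,0,0,0]]]'; python3 -c "
from h import *
go([.465,-.383,.01],0)"
```

```text
time: 8.18
ee_pos: [0.4663, -0.3815, 0.0095]
tcp_rot: [-2.221, -2.221, -0.0]
ft_force: [0.2, 0.1, -0.6]
gripper_width: 0.0244
time: 8.55
ee_pos: [0.4664, -0.3816, 0.0091]
tcp_rot: [2.221, 2.221, 0.0]
ft_force: [-1.3, 1.9, 10.3]
gripper_width: 0.024
t 8.55 TCP [ 0.4664 -0.3816  0.0091] tooly -0.0 tilt [ 0.0002 -0.0001] shift_cm [-0.14 -0.14 -0.09] rz units -0.00 (shift after turn: [-0.14 -0.14 -0.09]) j7 0.54
```

```bash
python3 -m crank '[[[0,0,0,0,0,0],[0,0,0,0,0,0],[0,0,0,0,0,0]]]' 4.5; python3 -m crank '[[[0,0,-2,0,0,0],[0,0,-4,0,0,0],[0,0,-5,0,0,0],[0,0,-5,0,0,0],[0,0,-4,0,0,0],[0,0,0,0,0,0]]]'; python3 - <<'E'
from h import *
from bench import snapshot
s=snapshot("wrist")
cv2.imwrite("pics/w4.png",cv2.resize(s["pixels"][:,:,::-1],(800,600)))
go([.565,.0915,.21],18.7)
E
```

```text
time: 8.93
ee_pos: [0.4664, -0.3816, 0.0075]
tcp_rot: [-2.221, -2.221, -0.0]
ft_force: [0.3, -0.1, 0.5]
gripper_width: 0.0448
time: 9.68
ee_pos: [0.4682, -0.3831, 0.2124]
tcp_rot: [2.216, 2.215, 0.002]
ft_force: [0.6, 0.3, 0.7]
gripper_width: 0.045
t 9.72 TCP [ 0.467  -0.3822  0.2101] tooly -0.0 tilt [ 0.0034 -0.0024] shift_cm [47.37  9.79 -0.07] rz units -1.87 (shift after turn: [41.73 24.47 -0.  ]) j7 0.56
```

View pics/w4.png

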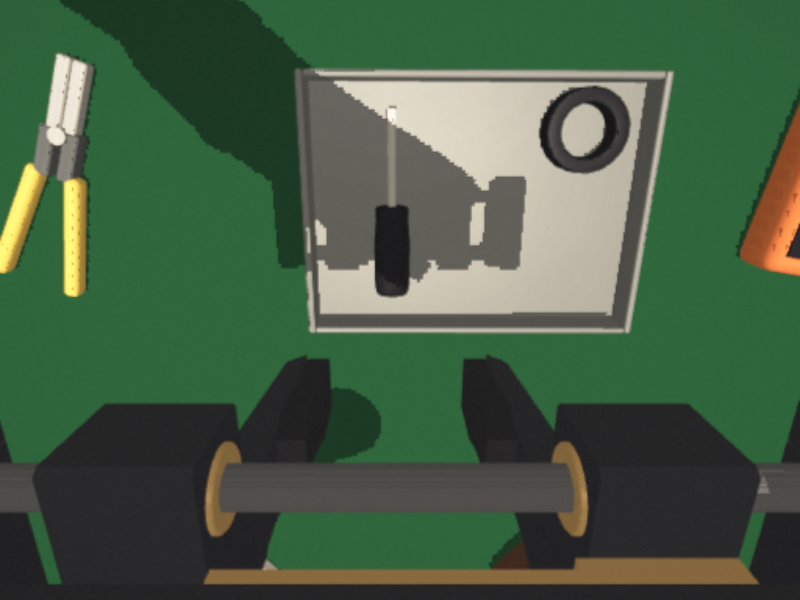

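The screwdriver lies flat inside the tray: tip (391,108), butt (392,295). On to the tin, stopping about 5 cm short to take another look.

```bash
python3 -m crank '[[[3,0.8,0,0,0,0],[5,1.4,0,0,0,0],[5,1.4,0,0,0,0],[5,1.4,0,0,0,0],[5,1.4,0,0,0,0],[5,1.4,0,0,0,0],[5,1.4,0,0,0,0],[5,1.4,0,0,0,0]]]' 6.4; python3 -m crank '[[[4,0.7,0,0,0,-0.9],[0.6,0,0,0,0,-0.97],[0,0,0,0,0,0],[0,0,0,0,0,0]]]';  python3 - <<'E'
from h import *
from bench import snapshot
P,M,o=pose(); s=snapshot("wrist")
T=np.eye(4);T[:3,:3]=M;T[:3,3]=P; E=T@s["hand_eye"]
np.savez("w5.npz",extrinsics=E,**{k:s[k] for k in("pixels","z_map","intrinsics")})
cv2.imwrite("pics/w5.png",cv2.resize(s["pixels"][:,:,::-1],(800,600)))
go([.565,.0915,.118],18.7)
E
```

```text
time: 10.72
ee_pos: [0.5717, -0.0001, 0.2067]
tcp_rot: [-2.22, -2.22, 0.003]
ft_force: [0.9, -0.4, 0.5]
gripper_width: 0.0643
time: 11.22
ee_pos: [0.578, 0.043, 0.2072]
tcp_rot: [-1.836, -2.548, 0.002]
ft_force: [-0.1, 0.6, -0.5]
gripper_width: 0.0644
t 11.28 TCP [0.5782 0.0429 0.2074] tooly 18.5 tilt [-0.0009 -0.0009] shift_cm [5.03 0.3  8.93] rz units -0.02 (shift after turn: [5.03 0.32 8.93]) j7 0.10
```

View pics/w5.png

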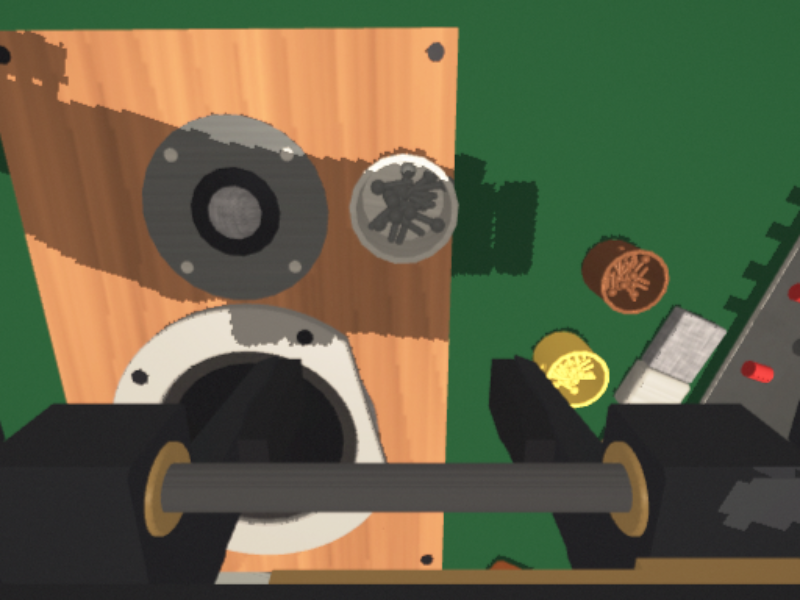

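The grey tin's rim is centred at (404,208) on the baffle. The brown (635,280) and yellow (577,375) tins are off the baffle on the table.

```bash
python3 - <<'E'
from h import *
s=load("w5.npz"); f=lambda x,y,z:atz(s,(x+.5)*.64-.5,(y+.5)*.64-.5,z)
t=f(404,208,.15);print(t,np.linalg.norm(f(350,208,.15)-f(458,208,.15)),np.linalg.norm(f(404,153,.15)-f(404,264,.15)))
go([t[0],t[1],.119],18.7)
print("tweeter",f(235,212,.11),"flat ends",f(345,336,.118),f(386,463,.118))
E
```

```text
[0.5655778  0.09315592 0.15      ] 0.04571248408060462 0.04684849866229419
t 11.28 TCP [0.5782 0.0429 0.2074] tooly 18.5 tilt [-0.0009 -0.0009] shift_cm [5.17 0.41 8.83] rz units -0.02 (shift after turn: [5.17 0.43 8.83]) j7 0.10
tweeter [0.48714929 0.05873267 0.11      ] flat ends [0.55950023 0.01454975 0.118     ] [ 0.60537618 -0.05523989  0.118     ]
```

```bash
python3 -m crank '[[[3,0.2,0,0,0,0],[2.1,0.1,1,0,0,0],[0,0,2.5,0,0,0],[0,0,2.5,0,0,0],[0,0,1.8,0,0,0],[0,0,1,0,0,0],[0,0,0,0,0,0]]]'; python3 -m crank '[[[0,0,0,0,0,0],[0,0,0,0,0,0],[0,0,0,0,0,0],[0,0,0,0,0,0]]]' 0 20; python3 -m crank '[[[0,0,-1,0,0,0],[0,0,-2,0,0,0],[0,0,-2,0,0,0],[0,0,-1,0,0,0],[0,0,0,0,0,0]]]'; python3 - <<'E'
from h import *
from bench import snapshot
s=snapshot("wrist")
cv2.imwrite("pics/w6.png",cv2.resize(s["pixels"][:,:,::-1],(800,600)))
go([.555,-.375,.18],0)
E
```

```text
time: 12.15
ee_pos: [0.5648, 0.093, 0.1193]
tcp_rot: [-1.833, -2.551, 0.002]
ft_force: [1.0, -0.7, 1.0]
gripper_width: 0.0639
time: 12.65
ee_pos: [0.5653, 0.0936, 0.1204]
tcp_rot: [1.831, 2.552, 0.001]
ft_force: [-0.7, -1.3, 5.4]
gripper_width: 0.0436
time: 13.28
ee_pos: [0.5653, 0.0937, 0.1802]
tcp_rot: [1.831, 2.552, 0.002]
ft_force: [-0.0, -0.1, -1.5]
gripper_width: 0.043
t 13.32 TCP [0.5648 0.0935 0.1796] tooly 18.7 tilt [-0.0001  0.0001] shift_cm [-4.407e+01 -1.595e+01 -4.000e-02] rz units 1.87 (shift after turn: [-4.685e+01 -9.800e-01 -4.000e-02]) j7 0.02
```

View pics/w6.png

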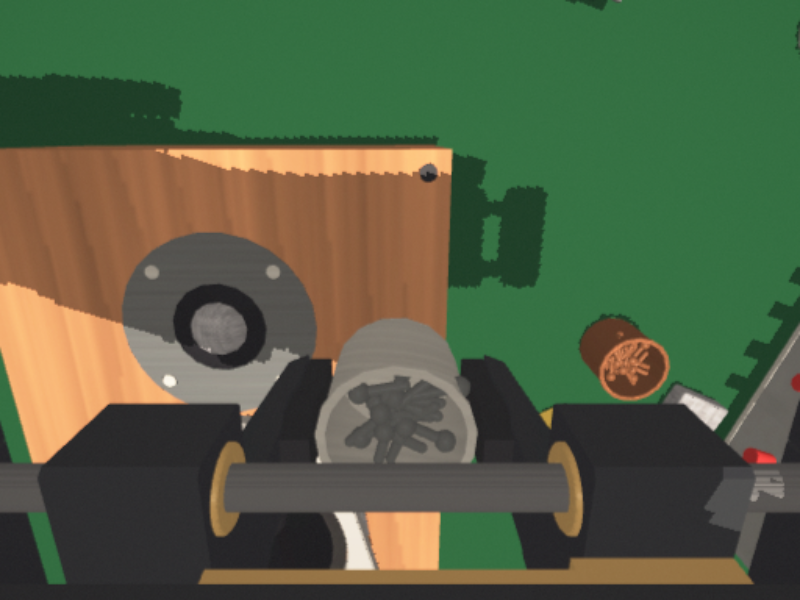

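The tin is gripped and hanging upright (centre (395,420)). I'll carry it over at a gentle pace.

```bash
python3 -m crank '[[[0,0,0,0,0,0.6],[0,0,0,0,0,0.9],[-1.5,0,0,0,0,0.37],[-3,-0.2,0,0,0,0],[-4,-0.2,0,0,0,0],[-4,-0.2,0,0,0,0],[-4,-0.2,0,0,0,0],[-4,-0.2,0,0,0,0]]]'; python3 -m crank '[[[-4,0,0,0,0,0],[-4,0,0,0,0,0],[-4,0,0,0,0,0],[-4,0,0,0,0,0],[-4,0,0,0,0,0],[-3.5,0,0,0,0,0],[-2,0,0,0,0,0],[-0.5,0,0,0,0,0]]]'; python3 -m crank '[[[0,0,0,0,0,0],[0,0,0,0,0,0]]]'; python3 - <<'E'
from h import *
from bench import snapshot
s=snapshot("wrist")
cv2.imwrite("pics/w7.png",cv2.resize(s["pixels"][:,:,::-1],(800,600)))
go([.555,-.375,.08],0)
E
```

```text
time: 14.32
ee_pos: [0.555, -0.1142, 0.1792]
tcp_rot: [-2.222, -2.221, 0.002]
ft_force: [0.5, 0.6, -0.7]
gripper_width: 0.0434
time: 15.32
ee_pos: [0.5548, -0.3728, 0.1791]
tcp_rot: [-2.223, -2.219, 0.001]
ft_force: [-0.0, 0.8, -1.1]
gripper_width: 0.0434
time: 15.58
ee_pos: [0.5565, -0.3693, 0.1796]
tcp_rot: [-2.218, -2.223, -0.002]
ft_force: [-0.0, 1.0, -1.3]
gripper_width: 0.0436
t 15.62 TCP [ 0.5565 -0.3696  0.1797] tooly 0.1 tilt [0.     0.0012] shift_cm [-0.56 -0.15  9.97] rz units 0.01 (shift after turn: [-0.56 -0.15  9.97]) j7 0.47
```

View pics/w7.png

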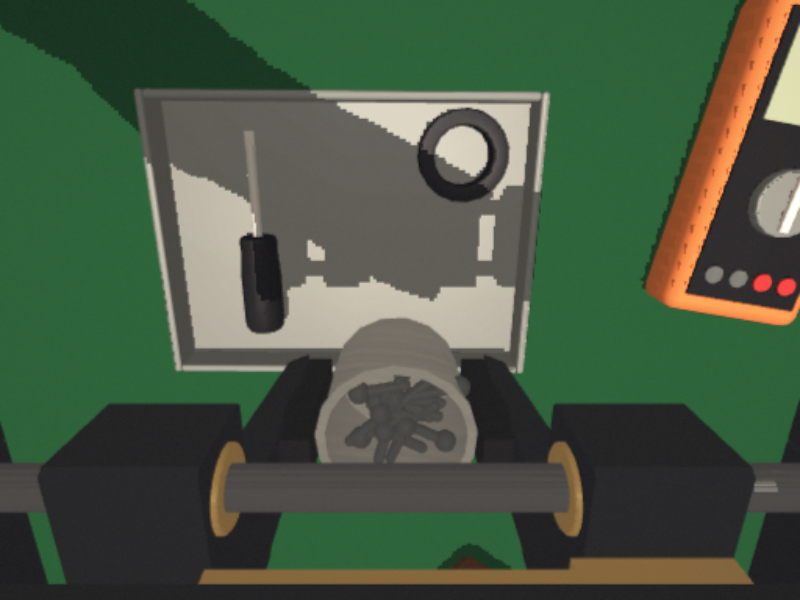

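```bash
python3 -m crank '[[[0,0,2,0,0,0],[-0.2,0,3,0,0,0],[0,0,3,0,0,0],[0,0,3,0,0,0],[0,0,2,0,0,0],[0,0,1.5,0,0,0],[0,0,0.8,0,0,0],[0,0,0,0,0,0]]]'; python3 -m crank '[[[0,0,0.4,0,0,0],[0,0,0.3,0,0,0],[0,0,0,0,0,0]]]';python3 -c "
from h import *
go([.555,-.375,.0154],0)"
```

```text
time: 16.62
ee_pos: [0.556, -0.3734, 0.0266]
tcp_rot: [-2.221, -2.221, -0.0]
ft_force: [0.3, 0.3, -1.1]
gripper_width: 0.0433
time: 17.0
ee_pos: [0.5559, -0.3734, 0.0196]
tcp_rot: [-2.221, -2.221, -0.0]
ft_force: [0.5, -0.1, -1.5]
gripper_width: 0.0433
t 17.00 TCP [ 0.5559 -0.3734  0.0196] tooly -0.0 tilt [-0.0001  0.0002] shift_cm [-0.16 -0.08  0.42] rz units -0.00 (shift after turn: [-0.16 -0.09  0.42]) j7 0.46
```

```bash
python3 -m crank '[[[0,0,0.3,0,0,0],[0,0,0.1,0,0,0],[0,0,0,0,0,0]]]'; python3 -m crank '[[[0,0,0.1,0,0,0],[0,0,0,0,0,0]]]'; python3 -m crank '[[[0,0,0.05,0,0,0],[0,0,0,0,0,0]]]'
```

```text
time: 17.38
ee_pos: [0.5559, -0.3734, 0.0156]
tcp_rot: [-2.221, -2.221, -0.0]
ft_force: [0.5, 0.2, -1.6]
gripper_width: 0.0434
time: 17.62
ee_pos: [0.556, -0.3735, 0.0154]
tcp_rot: [2.221, 2.221, 0.0]
ft_force: [-1.4, 0.0, 4.2]
gripper_width: 0.0436
time: 17.88
ee_pos: [0.556, -0.3735, 0.0154]
tcp_rot: [2.221, 2.221, 0.0]
ft_force: [-2.0, 1.9, 8.7]
gripper_width: 0.0437
```

Touched down on the tray floor (8.7 N). Releasing and rising.

```bash
python3 -m crank '[[[0,0,0,0,0,0],[0,0,0,0,0,0],[0,0,0,0,0,0]]]' 6; python3 -m crank '[[[0,0,-1.5,0,0,0],[0,0,-3,0,0,0],[0,0,-4,0,0,0],[0,0,-5,0,0,0],[0,0,-5,0,0,0],[0,0,-2,0,0,0],[0,0,0,0,0,0]]]'; python3 - <<'E'
from h import *
from bench import snapshot
go([.555,-.375,.08],0)
s=snapshot("wrist")
cv2.imwrite("pics/w8.png",cv2.resize(s["pixels"][:,:,::-1],(800,600)))
E
```

```text
time: 18.25
ee_pos: [0.5559, -0.3734, 0.0139]
tcp_rot: [-2.221, -2.221, -0.0]
ft_force: [-0.2, 0.1, -0.4]
gripper_width: 0.06
time: 19.12
ee_pos: [0.557, -0.3741, 0.222]
tcp_rot: [2.218, 2.218, 0.002]
ft_force: [0.4, 0.2, 0.4]
gripper_width: 0.06
t 19.12 TCP [ 0.557  -0.3741  0.222 ] tooly -0.0 tilt [ 0.0044 -0.0026] shift_cm [-0.05 -0.26 14.2 ] rz units -0.00 (shift after turn: [-0.05 -0.26 14.2 ]) j7 0.48
```

View pics/w8.png

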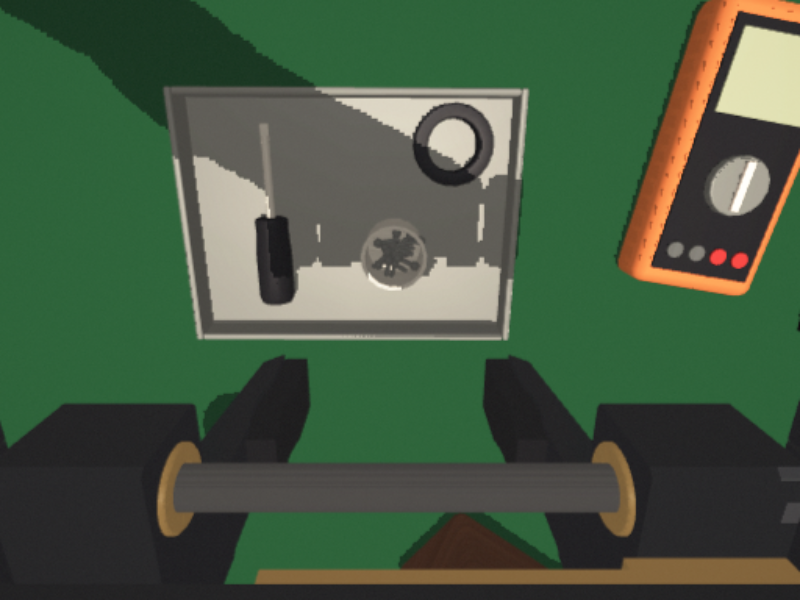

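Both are inside the tray, with the tin upright at (394,255) and the screwdriver at (275,215). Next the woofer: I'll push on the flat's tweeter-side half with closed fingers, tool x along the flat's outward normal.

```bash
cat >> h.py <<'E'
W=np.array([.530,-.067]); YAW=18.65
def loc(lx,ly,th):
    a=np.radians(YAW+th); return W+np.array([[np.cos(a),-np.sin(a)],[np.sin(a),np.cos(a)]])@[lx,ly]
E
python3 - <<'E'
from h import *
p=loc(-.028,.090,-75.5); print(p)
go([p[0],p[1],.2],YAW-75.5)
E
```

```text
[0.59004045 0.00565772]
t 19.18 TCP [ 0.556  -0.3735  0.22  ] tooly -0.0 tilt [ 0.0011 -0.0007] shift_cm [37.92  3.4   1.98] rz units 5.68 (shift after turn: [ 23.59 -29.88   1.95]) j7 0.48
```

```bash
python3 -m crank '[[[3,0.4,0,0,0,0],[5,0.5,0,0,0,0],[5,0.5,0,0,0,0],[5,0.5,0,0,0,0],[5,0.5,0,0,0,0.9],[5,0.5,0,0,0,1],[0,0,0,0,0,1],[0,0,0,0,0,1]]]' 0 20; python3 -m crank '[[[0,0,0,0,0,1],[0,0,0,0,0,0.8],[0,0,0,0,0,0],[0,0,0,0,0,0]]]';  python3 - <<'E'
from h import *
p=loc(-.028,.090,-75.5)
go([p[0],p[1],.16],YAW-75.5)
E
```

```text
time: 20.18
ee_pos: [0.5917, -0.0935, 0.2175]
tcp_rot: [-2.837, -1.346, 0.005]
ft_force: [-0.1, -0.9, -0.3]
gripper_width: 0.0002
time: 20.68
ee_pos: [0.5921, -0.0947, 0.2184]
tcp_rot: [-3.011, -0.895, 0.002]
ft_force: [0.6, 0.4, -1.2]
gripper_width: 0.0005
t 20.68 TCP [ 0.5921 -0.0947  0.2184] tooly -56.9 tilt [-0.0017  0.0001] shift_cm [ 5.32 -8.51  5.84] rz units -0.00 (shift after turn: [ 5.32 -8.51  5.84]) j7 -0.69
```

```bash
python3 -m crank '[[[2.7,-4.2,0,0,0,0],[2.6,-4.3,0,0,0,0],[0,0,2,0,0,0],[0,0,3,0,0,0],[0,0,0.8,0,0,0],[0,0,0,0,0,0]]]';  python3 - <<'E'
from h import *
from bench import snapshot
p=loc(-.028,.090,-75.5)
go([p[0],p[1],.113],YAW-75.5)
for n in("side","top"):
    s=snapshot(n); np.savez(n+"2.npz",**s)
    if n=="side": crop(s,190,140,180,140,4.4,"pics/s2.png")
    else: crop(s,215,135,130,110,6,"pics/t2.png")
E
```

```text
time: 21.42
ee_pos: [0.5907, 0.005, 0.161]
tcp_rot: [-3.012, -0.892, 0.001]
ft_force: [-0.0, 0.7, 0.2]
gripper_width: 0.0004
t 21.43 TCP [0.5907 0.005  0.161 ] tooly -57.0 tilt [-0.0008  0.0001] shift_cm [-0.02 -0.09  4.8 ] rz units -0.01 (shift after turn: [-0.02 -0.09  4.8 ]) j7 -0.82
```

View pics/s2.png

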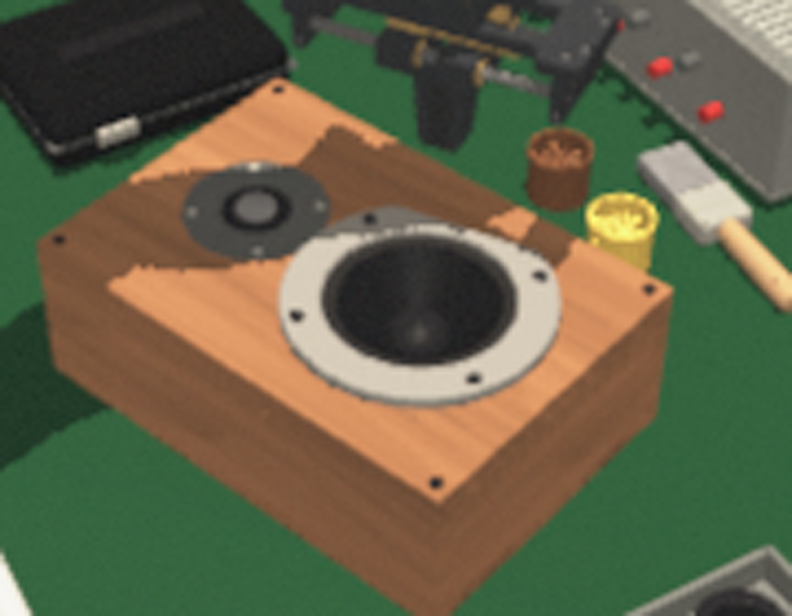

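View pics/t2.png

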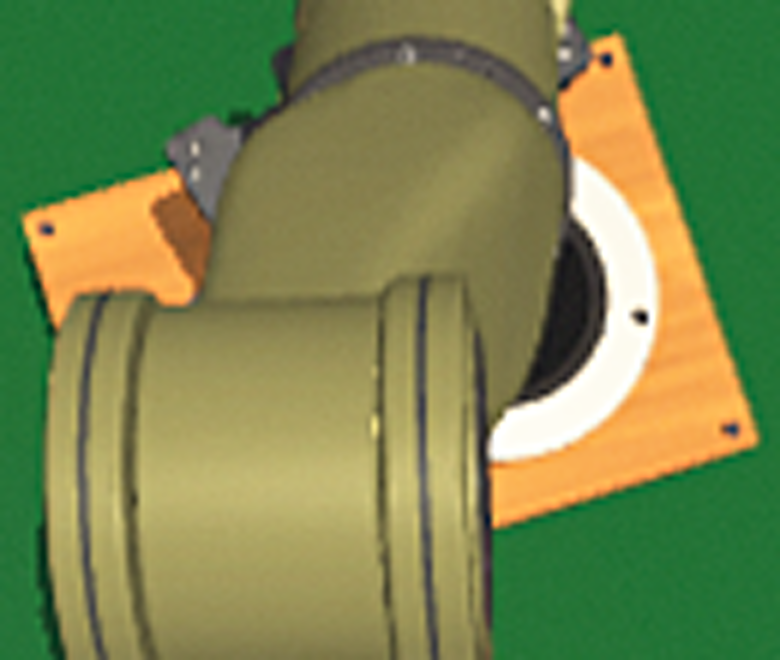

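```bash
cat >> h.py <<'E'
def proj(s,p):
    E=np.linalg.inv(s["extrinsics"]); q=E[:3,:3]@p+E[:3,3]; K=s["intrinsics"]
    return np.array([K[0,0]*q[0]/-q[2]+K[0,2], K[1,1]*-q[1]/-q[2]+K[1,2]])
E
python3 - <<'E'
from h import *
s=load("side2.npz"); im=cv2.imread("pics/s2.png"); P,M,o=pose()
def pt(p,c):
    u=(proj(s,np.array(p))-[190,140]+.5)*4.4; cv2.circle(im,tuple(int(x) for x in u),3,c,-1)
def poly(ps,c):
    u=np.array([(proj(s,np.array(p))-[190,140]+.5)*4.4 for p in ps]).astype(int); cv2.polylines(im,[u],True,c,1)
pt(P,(0,0,255))
for z,c in((P[2],(0,255,0)),(.113,(255,0,255))):
    poly([np.r_[(P+M@[a*.009,b*.0175,0])[:2],z] for a,b in((1,1),(1,-1),(-1,-1),(-1,1))],c)
poly([np.r_[loc(x,.068,-75.5),.118] for x in(-.0475,.0475)],(255,255,0))
poly([np.r_[W+.058*np.array([np.cos(t),np.sin(t)]),.117] for t in np.linspace(0,6.3,60)],(0,255,255))
cv2.imwrite("pics/s2o.png",im)
E
```

```text
(no output)
```

View pics/s2o.png

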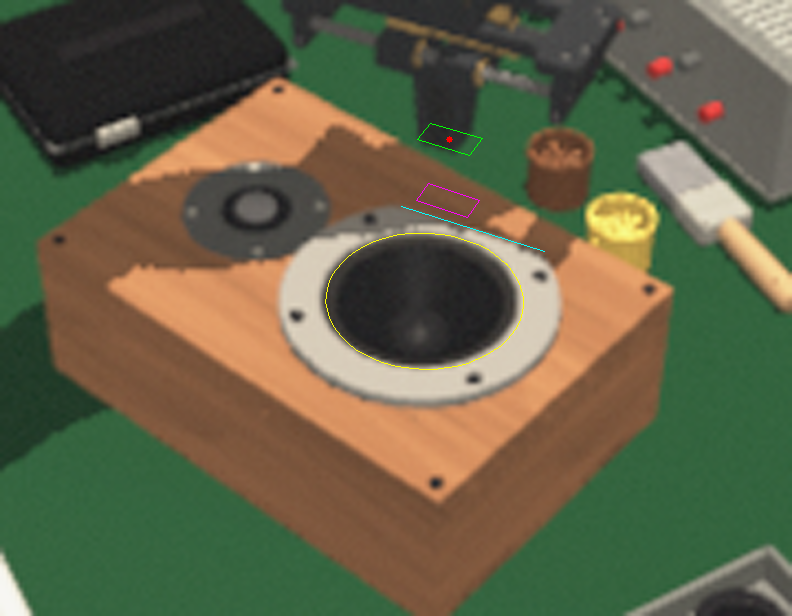

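The overlay agrees: the fingertip lands just outside the flat (block outline at (448,200)). Descending beside it now.

```bash
python3 -m crank '[[[0,0,2,0,0,0],[0,0,1.5,0,0,0],[0,0,0.8,0,0,0],[0,0,0.4,0,0,0],[0,0,0,0,0,0],[0,0,0,0,0,0]]]'; python3 -m crank '[[[-0.3,0,0.1,0,0,0],[-0.2,0,0,0,0,0],[-0.2,0,0,0,0,0],[-0.2,0,0,0,0,0],[0,0,0,0,0,0]]]'; python3 - <<'E'
from h import *
P,M,o=pose(); print("tool F",(M.T@o["ft_force"]).round(1), "block center local at -75.5:", np.linalg.inv(np.c_[loc(1,0,-75.5)-W,loc(0,1,-75.5)-W])@(P[:2]-W))
E
```

```text
time: 22.28
ee_pos: [0.5912, 0.0053, 0.1146]
tcp_rot: [3.012, 0.892, 0.001]
ft_force: [-1.1, 0.6, -0.1]
gripper_width: 0.0005
time: 22.9
ee_pos: [0.5831, 0.0003, 0.1132]
tcp_rot: [-3.012, -0.892, 0.0]
ft_force: [0.9, -0.2, -0.3]
gripper_width: 0.0005
tool F [0.7 0.7 0.3] block center local at -75.5: [-0.02729728  0.08127831]
```

```bash
python3 -m crank '[[[-0.2,0,0,0,0,0],[-0.2,0,0,0,0,0],[-0.1,0,0,0,0,0],[0,0,0,0,0,0]]]'; python3 - <<'E'
from h import *
P,M,o=pose(); print("tool F",(M.T@o["ft_force"]).round(1), "block center local at -75.5:", np.linalg.inv(np.c_[loc(1,0,-75.5)-W,loc(0,1,-75.5)-W])@(P[:2]-W))
E
```

```text
time: 23.4
ee_pos: [0.5805, -0.0013, 0.1133]
tcp_rot: [-3.012, -0.893, -0.005]
ft_force: [4.3, 4.1, -3.3]
gripper_width: 0.0007
tool F [ 5.8 -1.1  3.3] block center local at -75.5: [-0.02734368  0.07819689]
```

Contact at about 6 N. Sweeping round the woofer's axis, the first 40°.

```bash
python3 -m crank '[[[-0.27,-0.66,0,0,0,-0.5],[-0.27,-0.66,0,0,0,-0.5],[-0.27,-0.66,0,0,0,-0.5],[-0.27,-0.66,0,0,0,-0.5],[0,0,0,0,0,0]]]'; python3 - <<'E'
from h import *
P,M,o=pose(); y=np.degrees(np.arctan2(M[1,1],M[0,1]))-YAW; print("blk yaw in spk",y,"tool F",(M.T@o["ft_force"]).round(1), "local", np.linalg.inv(np.c_[loc(1,0,y)-W,loc(0,1,y)-W])@(P[:2]-W))
E
python3 -m crank '[[[-0.27,-0.66,0,0,0,-0.5],[-0.27,-0.66,0,0,0,-0.5],[-0.27,-0.66,0,0,0,-0.5],[-0.27,-0.66,0,0,0,-0.5],[0,0,0,0,0,0]]]'; python3 - <<'E'
from h import *
from bench import snapshot
P,M,o=pose(); y=np.degrees(np.arctan2(M[1,1],M[0,1]))-YAW; print("blk yaw in spk",y,"tool F",(M.T@o["ft_force"]).round(1), "local", np.linalg.inv(np.c_[loc(1,0,y)-W,loc(0,1,y)-W])@(P[:2]-W))
s=snapshot("side"); crop(s,190,140,180,140,4.4,"pics/s3.png")
E
```

```text
time: 24.02
ee_pos: [0.5539, 0.0125, 0.1134]
tcp_rot: [-2.808, -1.404, -0.002]
ft_force: [2.3, 5.4, 0.0]
gripper_width: 0.0004
blk yaw in spk -55.51625185025752 tool F [ 5.7 -1.4  0. ] local [-0.02854061  0.07797092]
time: 24.65
ee_pos: [0.5251, 0.0162, 0.1134]
tcp_rot: [-2.521, -1.871, -0.001]
ft_force: [-0.3, 5.0, 1.9]
gripper_width: 0.0004
blk yaw in spk -35.50372759445419 tool F [ 4.7 -1.7 -1.8] local [-0.02882985  0.07817401]
```

View pics/s3.png

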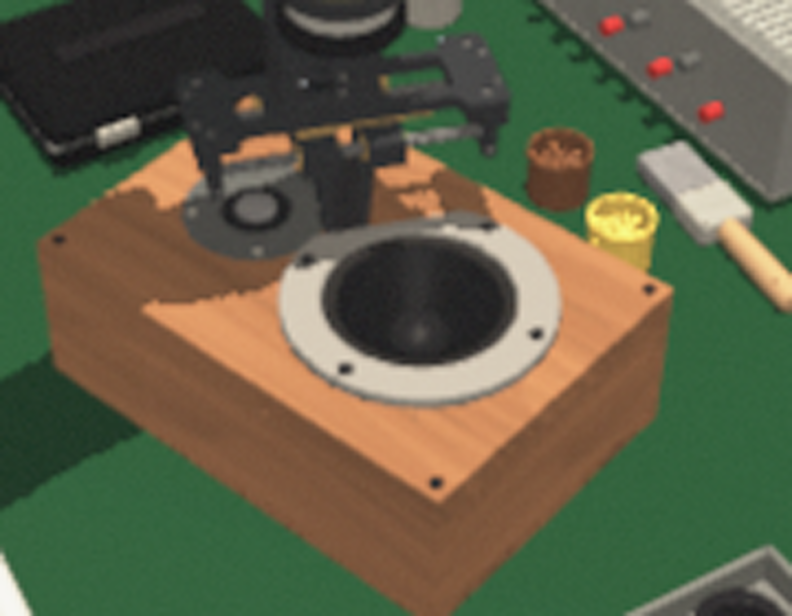

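The frame is turning as planned. The flat now spans about (320,240) to (470,215), with the fingers against it at (340,215) and steady force near 5 N. Continuing for 30°, leaving the last 5° until I've checked.

```bash
python3 -m crank '[[[-0.27,-0.66,0,0,0,-0.5],[-0.27,-0.66,0,0,0,-0.5],[-0.27,-0.66,0,0,0,-0.5],[-0.27,-0.66,0,0,0,-0.5],[-0.27,-0.66,0,0,0,-0.5],[-0.27,-0.66,0,0,0,-0.5],[0,0,0,0,0,0]]]'; python3 - <<'E'
from h import *
from bench import snapshot
P,M,o=pose(); y=np.degrees(np.arctan2(M[1,1],M[0,1]))-YAW; print("blk yaw in spk",y,"tool F",(M.T@o["ft_force"]).round(1), "local", np.linalg.inv(np.c_[loc(1,0,y)-W,loc(0,1,y)-W])@(P[:2]-W))
s=snapshot("side"); np.savez("side4.npz",**s); crop(s,190,140,180,140,4.4,"pics/s4.png")
s=snapshot("top"); np.savez("top4.npz",**s); crop(s,215,135,130,110,6,"pics/t4.png")
E
```

```text
time: 25.58
ee_pos: [0.4834, 0.0025, 0.1133]
tcp_rot: [-1.951, -2.458, 0.002]
ft_force: [-2.4, 5.6, 3.5]
gripper_width: 0.0003
blk yaw in spk -5.510285661905289 tool F [ 6.  -1.1 -3.5] local [-0.02956996  0.07830097]
```

View pics/s4.png

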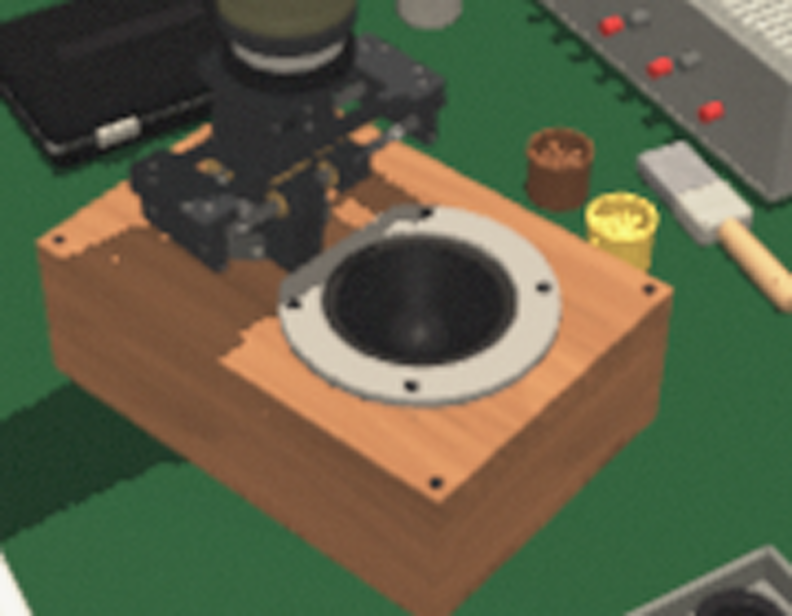

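View pics/t4.png

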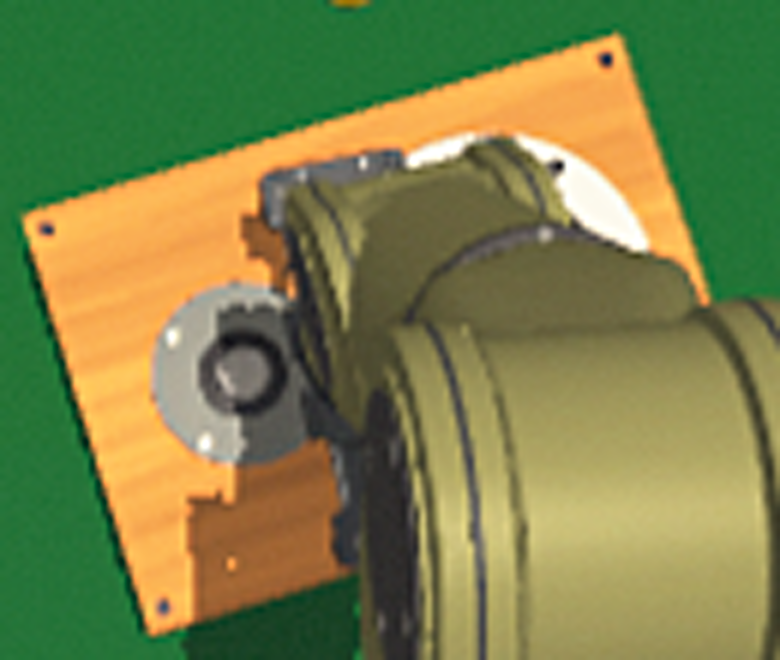

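```bash
python3 - <<'E'
from h import *
s=load("side4.npz")
def A(x,y):
    p=atz(s,190+(x+.5)/4.4-.5,140+(y+.5)/4.4-.5,.118)[:2]-W; return np.degrees(np.arctan2(p[1],p[0])).round(1),np.linalg.norm(p).round(4)
print([A(*q) for q in[(296,315),(473,378),(540,275),(370,218)]])
print([A(*q) for q in[(293,302),(411,386),(543,288),(427,211)]])
E
```

```text
[(np.float64(161.1), np.float64(0.0765)), (np.float64(-98.8), np.float64(0.0711)), (np.float64(-15.1), np.float64(0.0719)), (np.float64(83.8), np.float64(0.0772))]
[(np.float64(152.8), np.float64(0.0771)), (np.float64(-127.3), np.float64(0.073)), (np.float64(-24.2), np.float64(0.0708)), (np.float64(57.0), np.float64(0.077))]
```

```bash
python3 -m crank '[[[-0.13,-0.33,0,0,0,-0.25],[-0.13,-0.33,0,0,0,-0.25],[0,0,0,0,0,0],[0,0,0,0,0,0]]]'; python3 - <<'E'
from h import *
P,M,o=pose(); y=np.degrees(np.arctan2(M[1,1],M[0,1]))-YAW; print("blk yaw in spk",y,"tool F",(M.T@o["ft_force"]).round(1), "local", np.linalg.inv(np.c_[loc(1,0,y)-W,loc(0,1,y)-W])@(P[:2]-W))
E
python3 -m crank '[[[0.4,0,0,0,0,0],[0.6,0,0,0,0,0],[0.3,0,-1,0,0,0],[0,0,-3,0,0,0],[0,0,-5,0,0,0],[-5,0,-3,0,0,0],[-5,2,0,0,0,0],[-5,2,0,0,0,0]]]';python3 -m crank '[[[-5,0,0,0,0,0],[-5,0,0,0,0,0],[0,0,0,0,0,0],[0,0,0,0,0,0]]]'
python3 - <<'E'
from h import *
from bench import snapshot
P,M,o=pose(); s=snapshot("wrist"); print(P)
T=np.eye(4);T[:3,:3]=M;T[:3,3]=P; E=T@s["hand_eye"]
np.savez("w9.npz",extrinsics=E,**{k:s[k] for k in("pixels","z_map","intrinsics")})
cv2.imwrite("pics/w9.png",cv2.resize(s["pixels"][:,:,::-1],(800,600)))
E
```

```text
time: 26.18
ee_pos: [0.4781, -0.0014, 0.1133]
tcp_rot: [-1.842, -2.541, 0.001]
ft_force: [-2.7, 5.0, 2.6]
gripper_width: 0.0009
blk yaw in spk -0.5326432945178361 tool F [ 5.5 -1.  -2.6] local [-0.02894233  0.07849181]
time: 27.18
ee_pos: [0.5608, -0.1224, 0.2348]
tcp_rot: [1.846, 2.54, 0.001]
ft_force: [1.2, 1.9, 0.6]
gripper_width: 0.0005
time: 27.68
ee_pos: [0.5904, -0.215, 0.2334]
tcp_rot: [-1.846, -2.541, -0.001]
ft_force: [0.4, 0.6, 1.1]
gripper_width: 0.0002
[ 0.590446   -0.21498606  0.23336668]
```

View pics/w9.png

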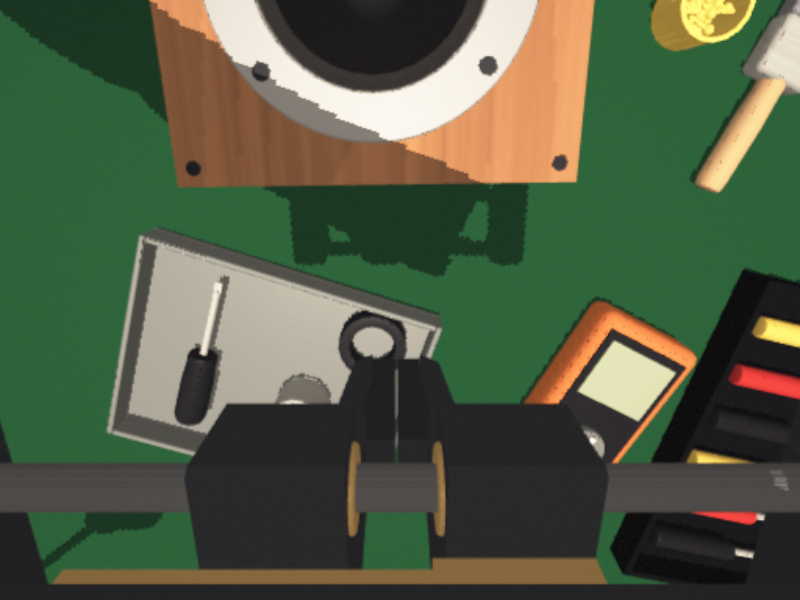

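Too far back, so the flat is out of the frame. I'll move 13 cm forward along tool x and look again, with the top view too.

```bash
python3 -m crank '[[[4,-2,0,0,0,0],[5,-2,0,0,0,0],[4,0,-2,0,0,0],[0,0,0,0,0,0],[0,0,0,0,0,0],[0,0,0,0,0,0]]]'
python3 - <<'E'
from h import *
from bench import snapshot
P,M,o=pose(); s=snapshot("wrist"); print(P)
T=np.eye(4);T[:3,:3]=M;T[:3,3]=P; E=T@s["hand_eye"]
np.savez("w10.npz",extrinsics=E,**{k:s[k] for k in("pixels","z_map","intrinsics")})
cv2.imwrite("pics/w10.png",cv2.resize(s["pixels"][:,:,::-1],(800,600)))
s=snapshot("side"); np.savez("side5.npz",**s); crop(s,190,140,180,140,4.4,"pics/s5.png")
E
```

```text
time: 28.48
ee_pos: [0.5127, -0.1054, 0.2528]
tcp_rot: [-1.848, -2.54, 0.001]
ft_force: [0.0, -0.0, 0.6]
gripper_width: 0.0003
[ 0.51270553 -0.10543493  0.25281158]
```

View pics/w10.png

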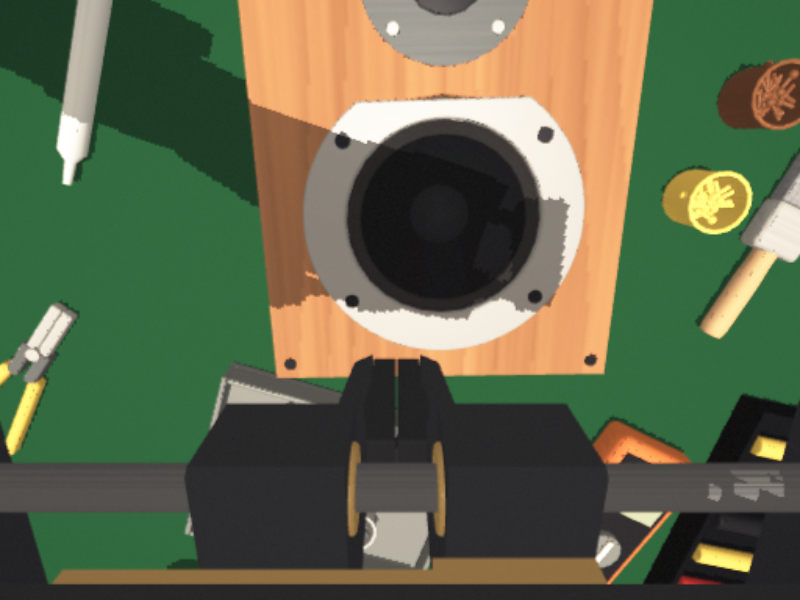

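The flat runs from (358,103) to (532,97). The baffle's near edge runs from (277,377) to (606,373), and the ring holes are at (342,141), (546,134), (352,301), (535,297). I'll compare the directions.

```bash
python3 - <<'E'
from h import *
s=load("w10.npz"); im=s["pixels"]
c=im[50:100,215:350,::-1]; cv2.imwrite("pics/w10c.png",cv2.resize(c,None,fx=5.9,fy=5.9,interpolation=cv2.INTER_CUBIC))
f=lambda x,y,z:atz(s,(x+.5)*.64-.5,(y+.5)*.64-.5,z)[:2]
ang=lambda a,b:np.degrees(np.arctan2(*(b-a)[::-1]))
print("flat",ang(f(358,103,.118),f(532,97,.118)),"edge",ang(f(277,377,.11),f(606,373,.11)),"side edges",ang(f(277,377,.11),f(240,0,.11))-90,ang(f(606,373,.11),f(653,0,.11))-90)
print("screws",ang(f(290,364,.11),f(590,360,.11)))
H=[f(342,141,.118),f(546,134,.118),f(352,301,.118),f(535,297,.118)]
print("holes",ang(H[0],H[1]),ang(H[2],H[3]),"perp", ang((H[2]+H[3])/2,(H[0]+H[1])/2)-90)
cen=f(443,215,.116); print("cone centre",cen,"tw holes",f(393,28,.11),f(498,27,.11), ang(f(393,28,.11),f(498,27,.11)))
E
```

```text
flat 19.79677974967497 edge 18.771054461211488 side edges 18.582821612722128 19.261424360274873
screws 18.836189300392533
holes 19.834316726101033 19.30709223474672 perp 19.579559328603693
cone centre [ 0.52876465 -0.06236831] tw holes [0.46997924 0.0235253 ] [0.52364361 0.04141443] 18.435910081631356
```

View pics/w10c.png

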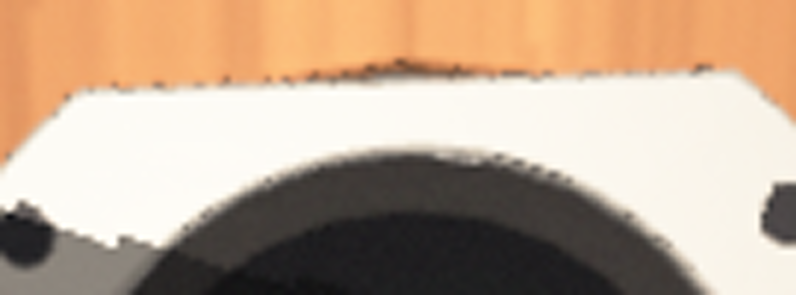

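View pics/s5.png

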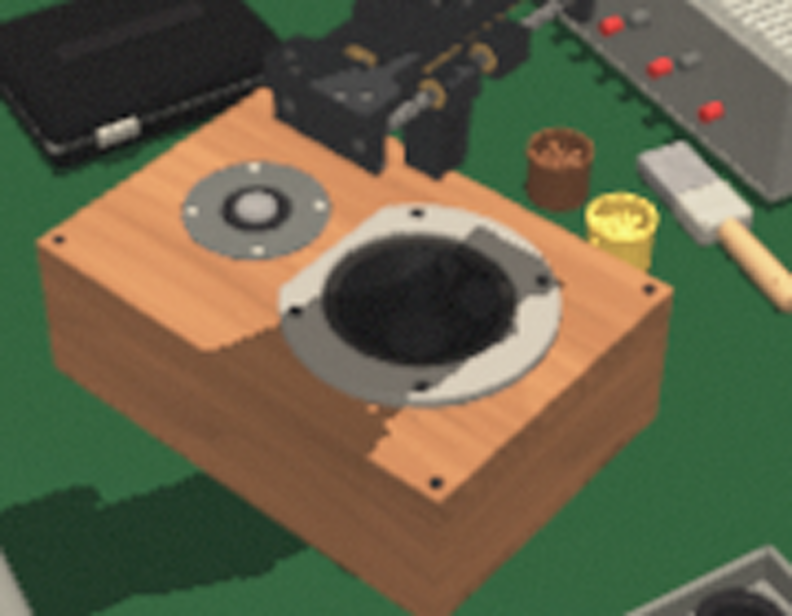

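Wrist check: the flat sits at 19.7° against the speaker's 18.8°, so about 1° (1 mm) off, well inside 4°. I'll move the arm clear and take one final overhead look.

```bash
python3 -m crank '[[[4,0,-1,0,0,0],[5,0,-1,0,0,0],[5,0,0,0,0,0],[5,0,0,0,0,0],[5,0,0,0,0,0],[5,0,0,0,0,0],[5,0,0,0,0,0],[5,0,0,0,0,0]]]'; python3 -m crank '[[[0,0,0,0,0,0],[0,0,0,0,0,0]]]'
python3 - <<'E'
from h import *
from bench import snapshot
s=snapshot("top"); np.savez("top6.npz",**s); crop(s,215,125,200,120,4,"pics/t6.png")
E
```

```text
time: 29.58
ee_pos: [0.3922, 0.2675, 0.273]
tcp_rot: [1.848, 2.54, -0.0]
ft_force: [0.6, 0.2, 0.3]
gripper_width: 0.0005
time: 29.82
ee_pos: [0.3926, 0.2654, 0.2729]
tcp_rot: [1.848, 2.54, -0.002]
ft_force: [0.4, 0.5, 0.1]
gripper_width: 0.0002
```

View pics/t6.png

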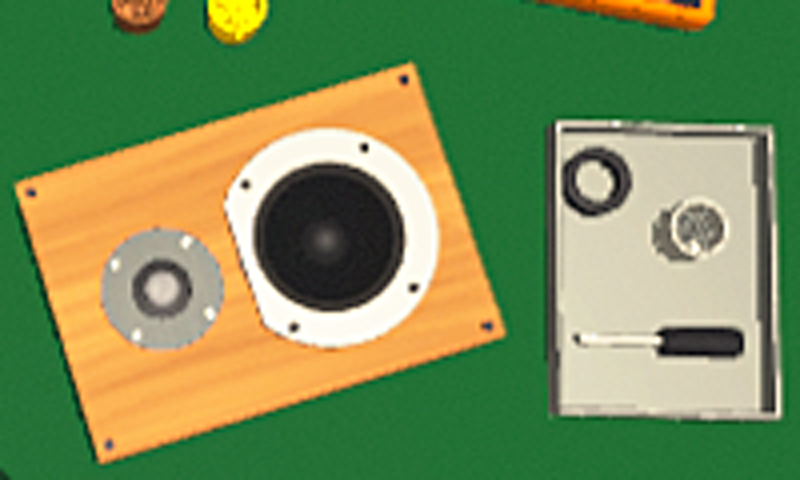

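Overhead: the flat, (226,201) to (268,325), is parallel to the baffle's end edge within about 1–2° and faces the tweeter. The tin at (695,230) and screwdriver, (577,338) to (743,341), are inside the tray, and the tape at (597,181) hasn't moved. Handing in.

```bash
python3 -c "
from bench import r
print(r.observe()['qd'].round(3)); print(r.job_done())"
```

```text
[ 0.016 -0.005  0.003  0.003 -0.001 -0.001 -0.003]
the job is handed in; nothing more can be done
None
```

I laid the black screwdriver flat in the tray and set the steel tin down upright beside it. I then turned the woofer about 75° with closed fingers pressing on its flat at 5–6 N, and handed the job in at about 30 s of the 72 s. It reported no verdict.

- **Flat:** the wrist camera put the flat about 1° (roughly 1 mm) past square to the tweeter, against the 4° allowed. The overhead picture agreed to within about 1–2°.
- **Tray:** both items are inside the tray walls, and the tape has not moved.
- **Everything else:** I saw no contact with the cone or dome, and the arm was clear of everything at the end. I did not measure whether the other loose items had stayed put, but none looked moved in the pictures.
- **Disagreement:** the top and wrist cameras differed by 2–4 mm on positions; no check failed.

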